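Shake a good tool out of the slotted drop box

ROBOT

A 6-joint arm with a two-finger parallel gripper is mounted at the origin on a cart in front of the work surface, level with it; the furniture and walls round the work are solid. World frame = base frame: x ahead of the robot, y to its left, z up, the work surface at z = 0. Lengths are in m, angles in rad, forces in N, time in s.
With the tool pointing down it reaches from about 0.425 to 0.95 m from the base axis. Payload 3.5 kg.
Tool frame: the origin (TCP) lies on the centre line of the jaws, within the pads' length; the fingertips stand 14 mm ahead of it and the grasp point (between the pads) lies 5 mm behind it (ctrl.tip_reach is the distance from the TCP to the fingertips, in m); z points along the fingers, y is the line along which they close (so a half turn about z gives the same grasp; the last joint's range is limited). The gripper opens to 85 mm and grips with 20 to 120 N. Pads are 22 mm wide; open, the fingers measure 114 mm over their backs; the gripper's body (76 mm by 85 mm) begins 54 mm behind the grasp point. The pads swing forward as they close: fully open they stand 13 mm farther back than shut.
Start: joints at [-1.486, 0.286, 1.577, -0, 1.279, -0.15], TCP at [0.157, -0.656, 0.21] pointing down, gripper open.
Joint ranges: [-2.77, 2.77], [-0.9, 2.22], [0.21, 2.48], [-1.53, 4.67], [0.24, 2.81], [-2.84, 2.84]. Speed limits (rad/s): [2.79, 2.79, 3.14, 3.14, 3.14, 3.14].

INTERFACE

Orientations are given as a unit quaternion [x, y, z, w].
In Python, from plant import get_state, imaging, workorder, ctrl gives the robot as it stands. The module is installed in compiled form; this text tells all that it offers.
- The arm moves only by the shell command python3 -m jog 'ROWS' [FORCE]. ROWS is JSON, a list of rows, each a list of 7 numbers: the closure, from 0 (fully open) to 1 (shut), then the shift along the tool's x, y, z in mm, then the turn, a rotation vector about the tool's x, y, z in rad. In form: [[gripper, tx, ty, tz, ax, ay, az], ...]. A call has 1 to 12 rows; each row is the pose to reach, as a shift and turn from the pose commanded when the call began, along the tool's axes at that moment; what a row does not reach only later rows make up. A row lasts 1/10 s, in which the tool goes at most 50 mm and 8.59 degrees, less where a joint would pass 70% of its speed; a pose out of reach is approached as far as the arm can. A call with a gripper value outside its range is refused whole. The fingers move at their own pace and stop on an object; FORCE is the grip in N (left out, the last holds). Time passes only in rows, so rows that repeat a pose let the fingers close. It gives the time, the measured TCP pose, the force, the opening and the grip force at its end, in the units of the state.
- get_state(): the state, without advancing time (a new reading comes with each control period).
- imaging.read_camera(name): name is "side" or "top"; returns a dict with "image" (400x640x3 uint8, blue, green, red), "fx", "fy", "cx", "cy" (pixels), "R" (3x3) and "t" (3): a world point X has camera coordinates R X + t. Camera axes: x right, y down, z forward; pixel columns grow to the right and rows downward; lengths in m; the calibration is good to about 2 mm. A picture is of the moment at which its call begins. There is no depth.
- workorder.sign_off(): hands the job in; it is judged then, once.
The state is a dict: "time": time; "qpos": joint angles; "dq": joint speeds; "joint_efforts": joint torques, N m; "eef_pos": TCP position; "tcp_rot": TCP orientation; "contact_force": force on the tool from outside, world axes, zero at the start; "wrist_torque": the same for the moment, N m; "opening": opening from 0.0 (shut) to 1.0 (fully open); "finger_force": force on a finger pad.
Only numpy, scipy, OpenCV 4.12 (cv2) and the standard library are available. Lean on these libraries where they do the work, as an engineer would, in place of code of your own. Each camera call takes 0.05 s, during which the arm holds its last target. There are 200 camera calls.

TASK

A good engraver's handpiece has been posted by mistake into the steel drop box for worn tools, whose lid is screwed down. Pick the box up, turn it slot side down over the wooden tray and shake it until the handpiece lines up with the slot and falls out into the tray; then stand the emptied box upright on its rubber mat again, leave the handpiece lying in the tray, and do not disturb the mug or the wax pot.

Things in the scene. Friction and masses are not known exactly. Their poses are not given: they have to be found in the camera images.
- box_centre (a point): centre of the closed grey sheet-steel drop box, 64 mm deep (x), 64 mm wide (y), 139 mm high (z), 0.35 kg, standing on four 3 mm rubber feet; 69.5 mm above its underside. z is the box's up, x points from its slotted front to its plain back. At the start the front looks to the robot's left and partly toward the robot (x axis 0.65 to 1.45 rad clockwise of world x). Grip the plain +y and -y sides
- slot_centre (a point): centre of the upright slot, 20 mm wide by 114 mm long, on the middle line of the box's front (-x) face; 68 mm above the box's underside; same axes as the box. Its lower end is 5.5 mm above the box's inner floor. Inside, the box is 59 mm deep, 59 mm wide and 131 mm high; walls 2.5 mm
- handpiece_centre (a point): middle of the loose handpiece: brown ribbed round grip with a chromed tapering collar, 103 mm long, 16 mm thick, 0.07 kg, its length along y. At the start it leans inside the box (the only thing in there), and lies across or beside the slot when the box is turned over; rocking the box from side to side rolls it across the slot; if it wedges askew, brisk up-and-down jolts free it
- tray: low tray with a cork floor and beech rails, fixed to the bench, 180 mm (x) by 240 mm (y) outside, rails 28 mm high and 9 mm thick, floor 6 mm thick; origin at the centre of its underside, on the bench top
- mat: square black rubber mat, 105 mm by 105 mm, 4 mm thick, fixed to the bench; origin at the centre of its underside, on the bench top; the drop box starts near its middle
- mug: orange mug, 81 mm wide, 101 mm high, loose bystander at the left; origin at the centre of its underside
- wax_pot: round pale wax pot, 63 mm across, 34 mm high, loose bystander at the back; origin at the centre of its underside
Things that resemble listed ones, but are neither listed nor needed, are in the scene too. What is shaped like the part that bears box_centre but yellow is not meant.

How it is judged:
On the way:
1. the handpiece has fallen out of the box and lies in the tray (x of handpiece_centre in the frame of tray between -0.09 and 0.09 m and y of handpiece_centre in the frame of tray between -0.12 and 0.12 m and z of handpiece_centre in the frame of tray below 0.035 m and contact force between handpiece and drop_box below 0.01 N), for 0.3 s.
At the end, for the whole second after the job is handed in: the handpiece lies in the tray (its middle inside the rails and less than 35 mm above the bench) and the box stands upright on its feet on the mat (leaning less than 0.08 rad, its centre within 35 mm of the mat's centre) (x of handpiece_centre in the frame of tray between -0.09 and 0.09 m and y of handpiece_centre in the frame of tray between -0.12 and 0.12 m and z of handpiece_centre in the frame of tray below 0.035 m and horizontal distance between box_centre and mat below 0.035 m and z of box_centre in the frame of mat between 0.068 and 0.08 m and angle between box_centre's own z axis and vertical below 0.08 rad); the robot touches nothing.
It fails at once if the mug or the wax pot is disturbed (moved more than 30 mm) (distance of any of mug, wax_pot from where it was at the start of the episode above 0.03 m).
It also fails if it takes over 58 s, if anything falls off the work surface, if the arm or the gripper's body presses on something with over 40 N, if the wrist force passes 120 N, or if a joint passes its speed limit or range.

## Working session

There is one attempt and no reset: what is moved stays moved. The work goes in short steps, Python scripts to look and compute and a shell command to move; the robot and the scene stay as the last step left them, time stands still between calls to the robot, and variables do not carry over. Pictures are saved under pics/ and viewed, at most 10 in all, crops included, and the job is handed in when it is done.

```bash
mkdir -p pics; python3 - <<'E'
from plant import get_state, imaging, ctrl
import cv2,numpy as np
for n in("side","top"):
    c=imaging.read_camera(n); cv2.imwrite(f"pics/{n}0.png",c["image"]); print(n,c["fx"],c["fy"],c["cx"],c["cy"],np.round(c["R"],3).tolist(),np.round(c["t"],3).tolist())
s=get_state(); print(s)
E
```

```text
side 497.3111825018482 497.3111825018482 316.3098997362035 204.4638164902394 [[-0.734, -0.679, 0.006], [-0.542, 0.582, -0.607], [0.408, -0.448, -0.795]] [0.529, 0.223, 0.979]
top 440.91944845752846 440.91944845752846 313.5215511079807 204.58265539926145 [[-0.028, -1.0, 0.001], [-0.993, 0.028, -0.115], [0.115, -0.004, -0.993]] [0.19, 0.544, 0.907]
{'time': 0.1, 'qpos': array([-1.48603599e+00,  2.87091030e-01,  1.57806172e+00, -1.20040877e-05,
        1.27860344e+00, -1.49972393e-01]), 'dq': array([ 0.00015223, -0.00125625, -0.00409648, -0.00013917,  0.00081115,
        0.00139025]), 'joint_efforts': array([ 3.68604069e-04, -4.07298446e+01, -2.93699080e+01, -1.37533893e-04,
        3.43114320e-03,  1.75687535e-05]), 'eef_pos': array([ 0.15698148, -0.65582041,  0.2088594 ]), 'tcp_rot': array([ 9.93119686e-01,  1.17098756e-01,  2.95231271e-05, -1.08137839e-03]), 'contact_force': array([ 0.96220735, -0.3150235 ,  0.64945862]), 'wrist_torque': array([ 0.04581603, -0.02673475, -0.00116801]), 'finger_force': 0.0, 'opening': 1.0006819121475403}
```

View pics/top0.png

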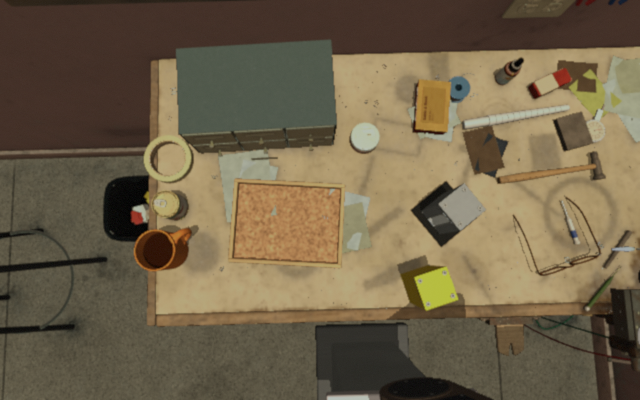

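View pics/side0.png

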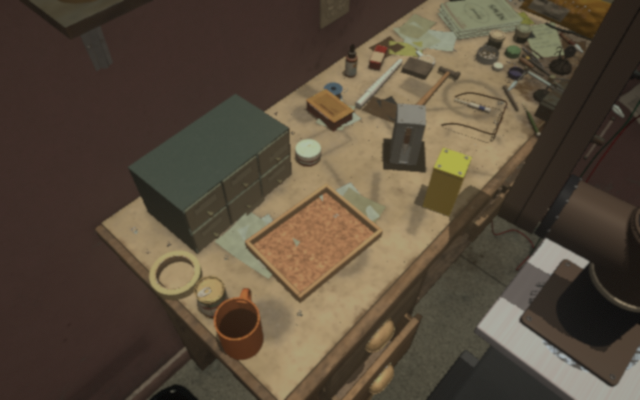

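The top view shows the tray at about (287,223), the mat at (447,213) and the grey box top at (463,207). The yellow lookalike is at (433,288), the wax pot at (365,137) and the mug at (160,250). The side view shows the box at (407,130), with its slot facing that camera. I'll enlarge both.

```bash
python3 - <<'E'
import cv2,numpy as np
a=cv2.imread("pics/top0.png")[170:250,395:505]; b=cv2.imread("pics/side0.png")[90:180,370:480]
A=cv2.resize(a,None,fx=6,fy=6,interpolation=3)
cv2.imwrite("pics/topc.png",A)
cv2.imwrite("pics/sidec.png",cv2.resize(b,None,fx=6,fy=6,interpolation=3))
E
```

```text
(no output)
```

View pics/topc.png

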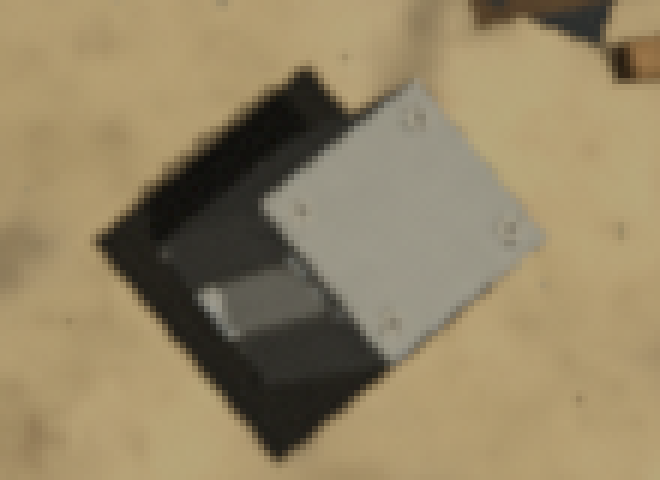

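View pics/sidec.png

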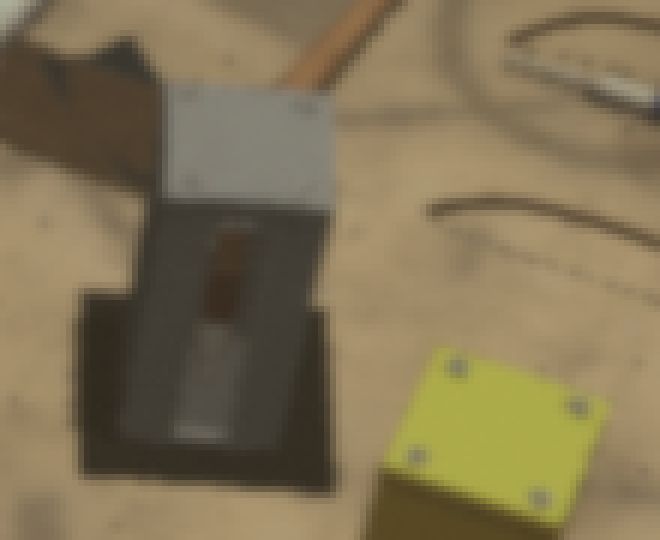

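```bash
cat > h.py <<'E'
import numpy as np
from plant import imaging,get_state
from scipy.spatial.transform import Rotation as Rn
def ray(c,uv,z):
    R,t=np.array(c["R"]),np.array(c["t"]); o=-R.T@t
    d=R.T@np.array([(uv[0]-c["cx"])/c["fx"],(uv[1]-c["cy"])/c["fy"],1.]); return o+d*(z-o[2])/d[2]
def proj(c,X):
    p=np.array(c["R"])@X+c["t"]; return c["fx"]*p[0]/p[2]+c["cx"],c["fy"]*p[1]/p[2]+c["cy"]
E
python3 - <<'E'
from h import *
np.set_printoptions(precision=4,suppress=True)
c=imaging.read_camera("top"); s=imaging.read_camera("side")
T=[ray(c,(395+u/6,170+v/6),.145) for u,v in((415,78),(545,240),(388,363),(262,200))]
T=np.array(T);print("boxtop",T,T.mean(0)); e=T[[0,1]].mean(0)-T[[2,3]].mean(0); print([np.linalg.norm(T[i]-T[i-1]) for i in range(4)])
f=T[[0,3]]-T[[1,2]]; print("edge angs",[np.arctan2(*(T[i]-T[i-1])[1::-1]) for i in range(4)])
S=np.array([ray(s,(370+u/6,90+v/6),.145) for u,v in((162,85),(335,92),(330,213),(155,203))]);print("side",S.mean(0))
M=np.array([ray(c,(395+u/6,170+v/6),.004) for u,v in((98,240),(305,70),(280,460))]);print("mat",M,(M[1]+M[2])/2)
Y=np.array([ray(c,p,.028) for p in((234,181),(343,183),(342,266),(229,262))]);print("tray",Y,Y.mean(0))
for n,p,z in(("wax",(365,137),.034),("mug",(158,250),.1),("yellow",(434,288),.14)):print(n,ray(c,p,z))
E
```

```text
boxtop [[ 0.5685 -0.1084  0.145 ]
 [ 0.5165 -0.1454  0.145 ]
 [ 0.4797 -0.0941  0.145 ]
 [ 0.5314 -0.0582  0.145 ]] [ 0.524  -0.1015  0.145 ]
[np.float64(0.06242809807428619), np.float64(0.0638434609770136), np.float64(0.0631673462278173), np.float64(0.06299360625212808)]
edge angs [np.float64(-0.9348378796498296), np.float64(-2.5235457645273485), np.float64(2.1930197597368233), np.float64(0.606161098693387)]
side [ 0.52   -0.0954  0.145 ]
mat [[ 0.534  -0.0385  0.004 ]
 [ 0.5945 -0.1178  0.004 ]
 [ 0.4524 -0.0999  0.004 ]] [ 0.5235 -0.1088  0.004 ]
tray [[0.6048 0.3443 0.028 ]
 [0.5939 0.1105 0.028 ]
 [0.4176 0.1189 0.028 ]
 [0.4326 0.3561 0.028 ]] [0.5122 0.2325 0.028 ]
wax [0.6921 0.0599 0.034 ]
mug [0.4603 0.4804 0.1   ]
yellow [ 0.3756 -0.0416  0.14  ]
```

```bash
cat > st.py <<'E'
from h import *
import json,sys
s=get_state()
S=json.load(open("log.json")) if __import__("os").path.exists("log.json") else []
S.append([list(s["qpos"]),list(s["eef_pos"]),list(s["tcp_rot"])]);json.dump(S,open("log.json","w"))
np.set_printoptions(precision=4,suppress=True)
print("t",s["time"],"q",s["qpos"],"p",s["eef_pos"],"open",round(s["opening"],3),"ff",round(s["finger_force"],1),"F",np.round(s["contact_force"],1))
R=Rn.from_quat(s["tcp_rot"]);print(R.as_matrix())
def to(p,xd,zd):   # required shift/turn in tool axes
    z=np.array(zd,float);z/=np.linalg.norm(z);x=np.array(xd,float);x-=z*(x@z);x/=np.linalg.norm(x)
    G=Rn.from_matrix(np.c_[x,np.cross(z,x),z])
    return np.round(1000*R.inv().apply(np.array(p)-s["eef_pos"]),1),np.round((R.inv()*G).as_rotvec(),3)
E
python3 st.py; python3 -m jog '[[0,485,-456,-70,0,0,-1.957],[0,485,-456,-70,0,0,-1.957],[0,485,-456,-70,0,0,-1.957],[0,485,-456,-70,0,0,-1.957],[0,485,-456,-70,0,0,-1.957],[0,485,-456,-70,0,0,-1.957],[0,485,-456,-70,0,0,-1.957],[0,485,-456,-70,0,0,-1.957],[0,485,-456,-70,0,0,-1.957],[0,485,-456,-70,0,0,-1.957],[0,485,-456,-70,0,0,-1.957],[0,485,-456,-70,0,0,-1.957]]'
python3 - <<'E'
from st import *
print(to([.522,-.099,.27],[-.58,.81,0],[0,0,-1]))
E
```

```text
t 0.2 q [-1.486   0.2869  1.5776 -0.      1.2786 -0.15  ] p [ 0.157  -0.656   0.2092] open 1.0 ff 0.0 F [-0.1  0.5 -0.3]
[[ 0.9726  0.2327 -0.0001]
 [ 0.2327 -0.9726  0.0015]
 [ 0.0002 -0.0015 -1.    ]]
time: 1.4
eef_pos: [0.4854, -0.1558, 0.2732]
tcp_rot: [0.523, 0.852, -0.0, 0.0]
contact_force: [0.2, -1.3, 0.6]
opening: 1.001
finger_force: 0.0
t 1.4 q [-0.5098 -0.1288  1.9033 -0.0001  1.3666 -0.9799] p [ 0.4854 -0.1558  0.2732] open 1.001 ff 0.0 F [ 0.2 -1.3  0.6]
[[-0.453   0.8915  0.0004]
 [ 0.8915  0.453  -0.0003]
 [-0.0005  0.0003 -1.    ]]
(array([34.1, 58.3,  3.2]), array([ 0.   ,  0.   , -0.151]))
```

```bash
python3 -m jog '[[0,34,58,3,0,0,-0.151],[0,34,58,3,0,0,-0.151],[0,34,58,3,0,0,-0.151]]' | head -2; python3 st.py
python3 -m jog '[[0,0,0,0,0.45,0.3,0],[0,0,0,0,0.45,0.3,0],[0,0,0,0,0.45,0.3,0],[0,0,0,0,0.45,0.3,0],[0,0,0,0,0.45,0.3,0]]' | head -2; python3 st.py
cat > kin.py <<'E'
from h import *
import json
from scipy.optimize import least_squares
def fk(q,k):
    a,d,h,L2,L3,Lt,e=k
    A=Rn.from_euler("z",q[0]);F=A*Rn.from_euler("y",q[1]+q[2])*Rn.from_euler("z",q[3])*Rn.from_euler("y",q[4])
    p=A.apply([a,d,h])+(A*Rn.from_euler("y",q[1])).apply([0,0,L2])+(A*Rn.from_euler("y",q[1]+q[2])).apply([e,0,L3])+F.apply([0,0,Lt])
    return p,F*Rn.from_euler("z",q[5])
S=json.load(open("log.json"))
f=lambda k:np.concatenate([fk(q,k)[0]-p for q,p,r in S])
sol=least_squares(f,[.05,.1,.3,.4,.4,.2,0]);K=sol.x
off=[(fk(q,K)[1].inv()*Rn.from_quat(r)) for q,p,r in S]
O=off[0]
if __name__=="__main__":
    print(np.round(K,4),"res mm",np.abs(sol.fun).max()*1e3,[np.round(o.as_rotvec(),3) for o in off])
E
python3 kin.py
```

```text
time: 1.7
eef_pos: [0.5221, -0.099, 0.2694]
t 1.7 q [-0.3787 -0.0746  1.8602  0.0004  1.3569 -0.998 ] p [ 0.5221 -0.099   0.2694] open 0.996 ff 0.0 F [ 0.3 -0.6 -0.2]
[[-0.5804  0.8143 -0.0007]
 [ 0.8143  0.5804  0.0006]
 [ 0.0009 -0.0002 -1.    ]]
time: 2.2
eef_pos: [0.5216, -0.1023, 0.2671]
t 2.2 q [-0.2998  0.2615  1.5743 -0.1712  1.8244 -0.9133] p [ 0.5216 -0.1023  0.2671] open 0.999 ff 0.0 F [ 0.2  0.6 -0.5]
[[-0.4957  0.6965 -0.5188]
 [ 0.819   0.5737 -0.0123]
 [ 0.2891 -0.431  -0.8548]]
[-0.      0.1009  0.2403  0.443   0.5725  0.2705  0.0206] res mm 1.2185398245989632e-06 [array([-0.   ,  0.   ,  1.571]), array([-0.   , -0.   ,  1.571]), array([-0.   , -0.   ,  1.571]), array([-0.   ,  0.   ,  1.571])]
```

```bash
cat > ik.py <<'E'
from kin import *
lo=np.array([-2.77,-.9,.21,-1.53,.24,-2.84]);hi=np.array([2.77,2.22,2.48,4.67,2.81,2.84])
def ik(p,x,z,q0):
    z=np.array(z,float);z/=np.linalg.norm(z);x=np.array(x,float);x-=z*(x@z);x/=np.linalg.norm(x)
    G=Rn.from_matrix(np.c_[x,np.cross(z,x),z])
    def f(q):
        P,F=fk(q,K); return np.r_[(P-p)*5,((F*O).inv()*G).as_rotvec()]
    r=least_squares(f,np.clip(q0,lo+.01,hi-.01),bounds=(lo,hi)); return r.x,np.abs(r.fun).max()
E
python3 - <<'E'
from ik import *
c=np.array([.512,.2325]);np.set_printoptions(precision=2,suppress=True)
for phi in np.arange(-3.0,3.1,.3):
  z=[np.cos(phi),np.sin(phi),0]
  for sx in(-1,1):
    p=np.r_[c-.02*np.array(z[:2]),.2]; best={}
    for q4 in(-1.3,0,1.57,3.1,4.4):
      for q6 in(-1.5,0,1.5):
        q,e=ik(p,[0,0,sx],z,[.3,.3,1.6,q4,1.3,q6])
        if e<1e-4: best[tuple(np.round(q,1))]=q
    for q in best.values(): print(round(phi,1),"x",sx,q,"wrist",fk(q,K)[0]-.27*np.array(z), "marg",min((q-lo).min(),(hi-q).min()).round(2))
E
```

```text
-3.0 x -1 [0.21 0.93 1.17 0.14 2.61 1.69] wrist [0.8  0.27 0.2 ] marg 0.2
-3.0 x 1 [ 0.21  0.93  1.17  0.14  2.61 -1.45] wrist [0.8  0.27 0.2 ] marg 0.2
-2.7 x -1 [ 0.31  0.94  1.14 -0.26  2.61  1.35] wrist [0.77 0.36 0.2 ] marg 0.2
-2.7 x 1 [ 0.31  0.94  1.14 -0.26  2.61 -1.79] wrist [0.77 0.36 0.2 ] marg 0.2
-2.4 x -1 [ 0.41  0.92  1.18 -0.59  2.53  1.07] wrist [0.73 0.43 0.2 ] marg 0.28
-2.4 x 1 [ 0.41  0.92  1.18 -0.59  2.53 -2.07] wrist [0.73 0.43 0.2 ] marg 0.28
-2.1 x -1 [ 0.51  0.87  1.27 -0.83  2.38  0.9 ] wrist [0.66 0.48 0.2 ] marg 0.43
-2.1 x 1 [ 0.51  0.87  1.27 -0.83  2.38 -2.24] wrist [0.66 0.48 0.2 ] marg 0.43
-1.8 x -1 [ 0.6   0.79  1.4  -1.    2.21  0.82] wrist [0.58 0.51 0.2 ] marg 0.53
-1.8 x 1 [ 0.6   0.79  1.4  -1.    2.21 -2.33] wrist [0.58 0.51 0.2 ] marg 0.51
-1.5 x -1 [ 0.67  0.69  1.57 -1.16  2.02  0.79] wrist [0.49 0.52 0.2 ] marg 0.37
-1.5 x 1 [ 0.67  0.69  1.57 -1.16  2.02 -2.35] wrist [0.49 0.52 0.2 ] marg 0.37
-1.2 x -1 [ 0.73  0.58  1.76 -1.31  1.83  0.8 ] wrist [0.41 0.5  0.2 ] marg 0.22
-1.2 x 1 [ 0.73  0.58  1.76 -1.31  1.83 -2.34] wrist [0.41 0.5 
[... 912 characters left out ...]
.26  0.47  1.93  1.2   1.9  -0.89] wrist [ 0.58 -0.05  0.2 ] marg 0.55
2.1 x -1 [-0.18  0.59  1.73  1.04  2.07  2.25] wrist [ 0.66 -0.02  0.2 ] marg 0.59
2.1 x 1 [-0.18  0.59  1.73  1.04  2.07 -0.89] wrist [ 0.66 -0.02  0.2 ] marg 0.74
2.4 x -1 [-0.09  0.71  1.54  0.88  2.24  2.21] wrist [0.73 0.04 0.2 ] marg 0.57
2.4 x 1 [-0.09  0.71  1.54  0.88  2.24 -0.93] wrist [0.73 0.04 0.2 ] marg 0.57
2.7 x -1 [0.01 0.81 1.38 0.7  2.4  2.12] wrist [0.77 0.11 0.2 ] marg 0.41
2.7 x 1 [ 0.01  0.81  1.38  0.7   2.4  -1.02] wrist [0.77 0.11 0.2 ] marg 0.41
3.0 x -1 [0.11 0.88 1.25 0.45 2.53 1.95] wrist [0.8  0.19 0.2 ] marg 0.28
3.0 x 1 [ 0.11  0.88  1.25  0.45  2.53 -1.19] wrist [0.8  0.19 0.2 ] marg 0.28
```

```bash
python3 - <<'E'
from st import *
print(to([.522,-.099,.25],[np.cos(.62),np.sin(.62),0],[0,0,-1]))
E
```

```text
t 2.2 q [-0.2998  0.2615  1.5743 -0.1712  1.8244 -0.9133] p [ 0.5216 -0.1023  0.2671] open 0.999 ff 0.0 F [ 0.2  0.6 -0.5]
[[-0.4957  0.6965 -0.5188]
 [ 0.819   0.5737 -0.0123]
 [ 0.2891 -0.431  -0.8548]]
(array([-2.4,  9.6, 14.4]), array([-0.593,  0.115,  1.523]))
```

```bash
python3 -m jog '[[0,-2,10,14,-0.593,0.115,1.523],[0,-2,10,14,-0.593,0.115,1.523],[0,-2,10,14,-0.593,0.115,1.523],[0,-2,10,14,-0.593,0.115,1.523],[0,-2,10,14,-0.593,0.115,1.523],[0,-2,10,14,-0.593,0.115,1.523],[0,-2,10,14,-0.593,0.115,1.523],[0,-2,10,14,-0.593,0.115,1.523],[0,-2,10,14,-0.593,0.115,1.523],[0,-2,10,14,-0.593,0.115,1.523],[0,-2,10,14,-0.593,0.115,1.523],[0,-2,10,14,-0.593,0.115,1.523]]' | head -3
python3 - <<'E'
from st import *
print(to([.522,-.099,.22],[np.cos(.95),-np.sin(.95),0],[0,0,-1]))
E
```

```text
time: 3.4
eef_pos: [0.521, -0.0977, 0.254]
tcp_rot: [0.952, 0.305, 0.003, 0.002]
t 3.4 q [-0.377  -0.0735  1.887   0.0004  1.3203  0.5735] p [ 0.521  -0.0977  0.254 ] open 0.998 ff 0.0 F [1.  0.4 0.4]
[[ 0.8138  0.5812  0.0074]
 [ 0.5812 -0.8138 -0.0025]
 [ 0.0046  0.0063 -1.    ]]
(array([-0.1,  1.5, 34. ]), array([ 0.001, -0.009,  1.57 ]))
```

```bash
python3 -m jog '[[0,0,1.5,34,0,-0.005,1.57],[0,0,1.5,34,0,-0.005,1.57],[0,0,1.5,34,0,-0.005,1.57],[0,0,1.5,34,0,-0.005,1.57],[0,0,1.5,34,0,-0.005,1.57],[0,0,1.5,34,0,-0.005,1.57],[0,0,1.5,34,0,-0.005,1.57],[0,0,1.5,34,0,-0.005,1.57],[0,0,1.5,34,0,-0.005,1.57],[0,0,1.5,34,0,-0.005,1.57],[0,0,1.5,34,0,-0.005,1.57],[0,0,1.5,34,0,-0.005,1.57]]' | head -3
python3 - <<'E'
from st import *
print(to([.522,-.099,.097],[np.cos(.95),-np.sin(.95),0],[0,0,-1]))
c=imaging.read_camera("side");import cv2
cv2.imwrite("pics/s1.png",cv2.resize(c["image"][40:200,320:520],None,fx=3.5,fy=3.5,interpolation=3))
E
```

```text
time: 4.6
eef_pos: [0.5231, -0.0995, 0.2194]
tcp_rot: [0.89, -0.456, 0.001, 0.0]
t 4.6 q [-0.3784 -0.0379  1.9165 -0.0004  1.2619  2.1401] p [ 0.5231 -0.0995  0.2194] open 1.004 ff 0.0 F [-0.4 -0.1  0.2]
[[ 0.5837 -0.812   0.0007]
 [-0.812  -0.5837 -0.0007]
 [ 0.001  -0.0002 -1.    ]]
(array([ -1.2,   0.6, 122.4]), array([-0.   , -0.001,  0.002]))
```

View pics/s1.png

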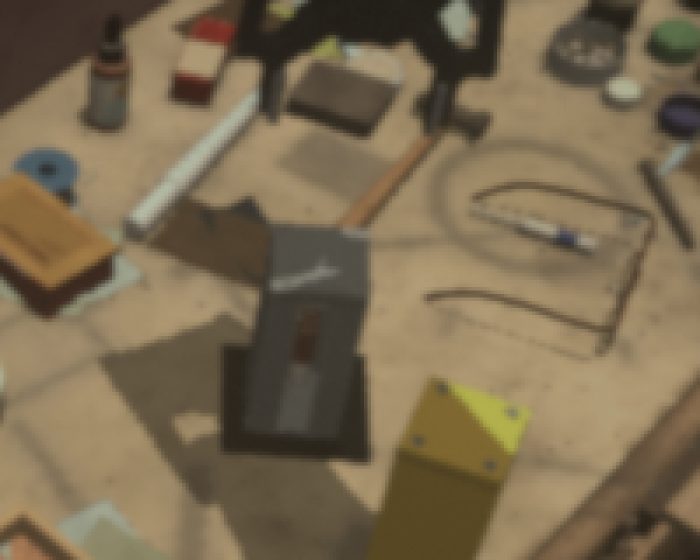

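The open fingers, at crop (270,95) and (440,105), straddle the line of the grey box, whose top is at (320,262). I'll descend and grip.

```bash
python3 -m jog '[[0,-1,0,40,0,0,0],[0,-1,0,80,0,0,0],[0,-1,0,110,0,0,0],[0,-1,0,122,0,0,0],[0,-1,0,122,0,0,0]]'; python3 -m jog '[[1,0,0,0,0,0,0],[1,0,0,0,0,0,0],[1,0,0,0,0,0,0],[1,0,0,0,0,0,0],[1,0,0,0,0,0,0],[1,0,0,0,0,0,0],[1,0,0,0,0,0,0]]' 70; python3 -m jog '[[1,0,0,-30,0,0,0],[1,0,0,-60,0,0,0],[1,0,0,-60,0,0,0]]'; python3 st.py
```

```text
time: 5.15
eef_pos: [0.5214, -0.0978, 0.0953]
tcp_rot: [0.89, -0.456, -0.002, 0.0]
contact_force: [0.6, -0.2, 0.3]
opening: 1.003
finger_force: 0.0
time: 5.85
eef_pos: [0.5247, -0.0991, 0.1]
tcp_rot: [0.89, -0.457, 0.003, 0.0]
contact_force: [-0.9, -0.6, 6.7]
opening: 0.734
finger_force: 78.0
time: 6.15
eef_pos: [0.5254, -0.0989, 0.1614]
tcp_rot: [0.89, -0.457, 0.005, -0.0]
contact_force: [1.1, -0.0, -2.9]
opening: 0.732
finger_force: 78.5
t 6.15 q [-0.3758  0.0172  1.9717 -0.0003  1.1429  2.1441] p [ 0.5254 -0.0989  0.1614] open 0.732 ff 78.5 F [ 1.1 -0.  -2.9]
[[ 0.5825 -0.8128  0.0089]
 [-0.8128 -0.5826 -0.0039]
 [ 0.0083 -0.005  -1.    ]]
```

```bash
python3 - <<'E'
from st import *
print(to([.52,.02,.27],[np.cos(.35),np.sin(.35),0],[0,0,-1]))
E
```

```text
t 6.15 q [-0.3758  0.0172  1.9717 -0.0003  1.1429  2.1441] p [ 0.5254 -0.0989  0.1614] open 0.732 ff 78.5 F [ 1.1 -0.  -2.9]
[[ 0.5825 -0.8128  0.0089]
 [-0.8128 -0.5826 -0.0039]
 [ 0.0083 -0.005  -1.    ]]
(array([ -98.9,  -65.4, -109.1]), array([ 0.001, -0.01 , -1.299]))
```

```bash
python3 -m jog '[[1,0,0,-50,0,0,0],[1,-20,-10,-100,0,0,-0.1],[1,-99,-65,-109,0,-0.01,-1.3],[1,-99,-65,-109,0,-0.01,-1.3],[1,-99,-65,-109,0,-0.01,-1.3],[1,-99,-65,-109,0,-0.01,-1.3],[1,-99,-65,-109,0,-0.01,-1.3],[1,-99,-65,-109,0,-0.01,-1.3],[1,-99,-65,-109,0,-0.01,-1.3],[1,-99,-65,-109,0,-0.01,-1.3],[1,-99,-65,-109,0,-0.01,-1.3],[1,-99,-65,-109,0,-0.01,-1.3]]' | head -3
python3 - <<'E'
from st import *
print(to([.52,.15,.27],[np.cos(1.65),np.sin(1.65),0],[0,0,-1]))
E
```

```text
time: 7.35
eef_pos: [0.5172, 0.0205, 0.2641]
tcp_rot: [0.985, 0.173, -0.005, -0.002]
t 7.35 q [-0.1569 -0.0974  1.891   0.0007  1.3595  1.066 ] p [0.5172 0.0205 0.2641] open 0.731 ff 79.8 F [ 0.1  0.2 -3.4]
[[ 0.9401  0.3407 -0.0113]
 [ 0.3408 -0.9402  0.0024]
 [-0.0098 -0.0061 -0.9999]]
(array([  46.7, -120.8,   -5.6]), array([-0.012,  0.004, -1.302]))
```

```bash
python3 -m jog '[[1,47,-121,-6,-0.012,0.004,-1.3],[1,47,-121,-6,-0.012,0.004,-1.3],[1,47,-121,-6,-0.012,0.004,-1.3],[1,47,-121,-6,-0.012,0.004,-1.3],[1,47,-121,-6,-0.012,0.004,-1.3],[1,47,-121,-6,-0.012,0.004,-1.3],[1,47,-121,-6,-0.012,0.004,-1.3],[1,47,-121,-6,-0.012,0.004,-1.3],[1,47,-121,-6,-0.012,0.004,-1.3],[1,47,-121,-6,-0.012,0.004,-1.3],[1,47,-121,-6,-0.012,0.004,-1.3]]' | head -3
python3 - <<'E'
from st import *
z=[np.cos(1.65),np.sin(1.65),0]
print(to([.514,.2125,.17],[0,0,1],z))
from ik import ik
print(ik(np.array([.514,.2125,.15]),[0,0,1],z,[-.3,.4,2,1.3,1.8,-.9]))
E
```

```text
time: 8.45
eef_pos: [0.5202, 0.1501, 0.2716]
tcp_rot: [0.68, 0.734, 0.0, 0.001]
t 8.45 q [ 0.0941 -0.0538  1.8365 -0.0012  1.357   0.0178] p [0.5202 0.1501 0.2716] open 0.727 ff 80.2 F [ 0.7  0.1 -2.2]
[[-0.0765  0.9971  0.002 ]
 [ 0.9971  0.0765 -0.001 ]
 [-0.0011  0.0019 -1.    ]]
(array([ 62.8,  -1.6, 101.5]), array([ 0.004,  1.572, -0.001]))
(array([-0.2948,  0.5034,  2.0196,  1.2613,  1.7843, -0.9856]), np.float64(2.4980018054066022e-14))
```

```bash
python3 -m jog '[[1,63,-2,40,0,1.57,0],[1,63,-2,90,0,1.57,0],[1,63,-2,90,0,1.57,0],[1,63,-2,90,0,1.57,0],[1,63,-2,90,0,1.57,0],[1,63,-2,90,0,1.57,0],[1,63,-2,90,0,1.57,0],[1,63,-2,90,0,1.57,0],[1,63,-2,90,0,1.57,0],[1,63,-2,90,0,1.57,0],[1,63,-2,90,0,1.57,0],[1,63,-2,90,0,1.57,0]]' | head -3
python3 - <<'E'
from st import *
z=[np.cos(1.65),np.sin(1.65),0]
print(to([.514,.2125,.16],[0,0,1],z))
c=imaging.read_camera("side");import cv2
cv2.imwrite("pics/s2.png",cv2.resize(c["image"][80:380,150:450],None,fx=2,fy=2,interpolation=3))
E
```

```text
time: 9.65
eef_pos: [0.5133, 0.2125, 0.1788]
tcp_rot: [-0.482, -0.519, -0.477, 0.52]
t 9.65 q [-0.2953  0.4395  2.0313  1.2693  1.7967 -0.9301] p [0.5133 0.2125 0.1788] open 0.731 ff 80.7 F [-1.   0.9 -3.3]
[[ 0.0048  0.9968 -0.0792]
 [ 0.0048  0.0792  0.9968]
 [ 1.     -0.0052 -0.0045]]
(array([-18.8,   0.8,   0.1]), array([-0.   ,  0.004, -0.005]))
```

View pics/s2.png

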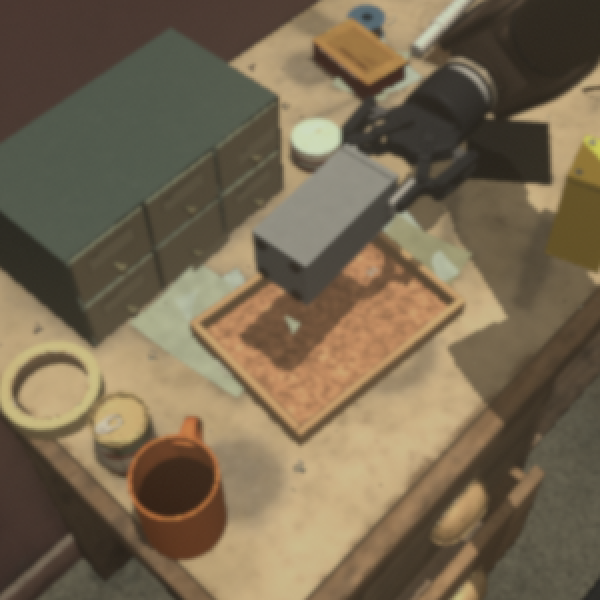

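The box is level over the tray with its slot down and its body at crop (330,225). I'll lower it and rock, tilting the floor end up a little so the handpiece slides off the floor.

```bash
cat > look.py <<'E'
from h import *
import sys,cv2
s=get_state();c=imaging.read_camera("side");F=[]
cv2.imwrite(f"pics/{sys.argv[1]}.png",cv2.resize(c["image"][180:320,230:400],None,fx=4,fy=4,interpolation=3))
print(s["time"],np.round(s["eef_pos"],3),"F",np.round(s["contact_force"],1),"op",round(s["opening"],3))
E
python3 -m jog '[[1,-30,1,0,0,0,0],[1,-30,1,0,0,0.08,0.15],[1,-30,1,0,0,0.08,0.3],[1,-30,1,0,0,0.08,0.3],[1,-30,1,0,0,0.08,0.15],[1,-30,1,0,0,0.08,0],[1,-30,1,0,0,0.08,-0.15],[1,-30,1,0,0,0.08,-0.3],[1,-30,1,0,0,0.08,-0.3],[1,-30,1,0,0,0.08,-0.15],[1,-30,1,0,0,0.04,0],[1,-30,1,0,0,0,0]]'; python3 look.py a1
python3 -m jog '[[1,0,0,0,0,0.08,0.15],[1,0,0,0,0,0.08,0.3],[1,0,0,0,0,0.08,0.3],[1,0,0,0,0,0.08,0.15],[1,0,0,0,0,0.08,0],[1,0,0,0,0,0.08,-0.15],[1,0,0,0,0,0.08,-0.3],[1,0,0,0,0,0.08,-0.3],[1,0,0,0,0,0.04,-0.15],[1,0,0,0,0,0,0],[1,0,0,0,0,0,0],[1,0,0,0,0,0,0]]'; python3 look.py a2
python3 -c "
import cv2,numpy as np;cv2.imwrite('pics/a12.png',cv2.resize(np.hstack([cv2.imread('pics/a1.png'),cv2.imread('pics/a2.png')]),None,fx=.58,fy=.58))"
```

```text
time: 10.9
eef_pos: [0.5149, 0.2127, 0.1523]
tcp_rot: [0.481, 0.521, 0.479, -0.518]
contact_force: [-0.2, 0.1, -3.8]
opening: 0.727
finger_force: 80.7
10.9 [0.515 0.213 0.152] F [-0.2  0.1 -3.8] op 0.727
time: 12.15
eef_pos: [0.5149, 0.2127, 0.1526]
tcp_rot: [0.479, 0.522, 0.481, -0.518]
contact_force: [0.7, 0.7, -3.2]
opening: 0.73
finger_force: 80.7
12.15 [0.515 0.213 0.153] F [ 0.7  0.7 -3.2] op 0.73
```

View pics/a12.png

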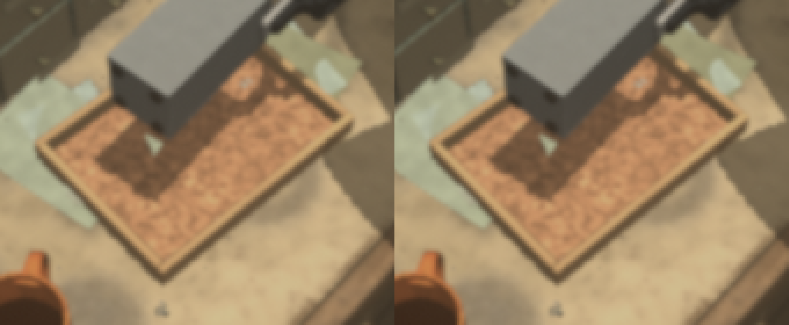

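Nothing is visible in the tray outside the box's shadow. I'll keep rocking at other pitches, use the averaged weight as a drop detector, and end each shake level.

```bash
cat > wt.py <<'E'
from h import *
F=[];T=[]
for _ in range(8):
    imaging.read_camera("side"); s=get_state();F.append(s["contact_force"]);T.append(s["wrist_torque"])
print(round(s["time"],2),np.round(s["eef_pos"],3),"F",np.round(np.mean(F,0),2),"T",np.round(np.mean(T,0),3),"sd",np.round(np.std(F,0)[2],2))
E
python3 wt.py
python3 -m jog '[[1,0,0,0,0,0.15,0.15],[1,0,0,0,0,0.15,0.3],[1,0,0,0,0,0.15,0.45],[1,0,0,0,0,0.15,0.3],[1,0,0,0,0,0.15,0.15],[1,0,0,0,0,0.15,0],[1,0,0,0,0,0.15,-0.15],[1,0,0,0,0,0.15,-0.3],[1,0,0,0,0,0.15,-0.45],[1,0,0,0,0,0.1,-0.3],[1,0,0,0,0,0.05,-0.15],[1,0,0,0,0,0,0]]'|head -1; python3 wt.py
python3 -m jog '[[1,0,0,0,0,0,0.15],[1,0,0,0,0,0,0.3],[1,0,0,0,0,0,0.3],[1,0,0,0,0,0,0.15],[1,0,0,0,0,0,0],[1,0,0,0,0,-0.05,-0.15],[1,0,0,0,0,-0.1,-0.3],[1,0,0,0,0,-0.1,-0.3],[1,0,0,0,0,-0.1,-0.15],[1,0,0,0,0,-0.1,0],[1,0,0,0,0,-0.1,0.15],[1,0,0,0,0,0,0]]'|head -1; python3 wt.py
```

```text
12.6 [0.515 0.213 0.152] F [ 0.09 -0.23 -3.56] T [-1.259 -0.099 -0.006] sd 0.44
time: 13.8
14.2 [0.515 0.213 0.152] F [ 0.07  0.04 -2.8 ] T [-1.096 -0.094  0.019] sd 0.63
time: 15.4
15.8 [0.515 0.213 0.152] F [-0.16 -0.24 -3.43] T [-1.146 -0.109  0.009] sd 1.05
```

```bash
python3 -m jog '[[1,50,0,0,0,0,0],[1,80,0,0,0,0,0],[1,80,0,0,0,0,0]]'|head -1; python3 wt.py; python3 - <<'E'
from h import *
import cv2
a=imaging.read_camera("side")["image"][180:320,230:400];b=imaging.read_camera("top")["image"][160:290,210:370]
cv2.imwrite("pics/v1.png",np.hstack([cv2.resize(a,(400,330),interpolation=3),cv2.resize(b,(400,330),interpolation=3)]))
E
```

```text
time: 16.1
16.5 [0.514 0.214 0.231] F [ 0.07  0.34 -3.18] T [-1.118 -0.071  0.02 ] sd 0.36
```

View pics/v1.png

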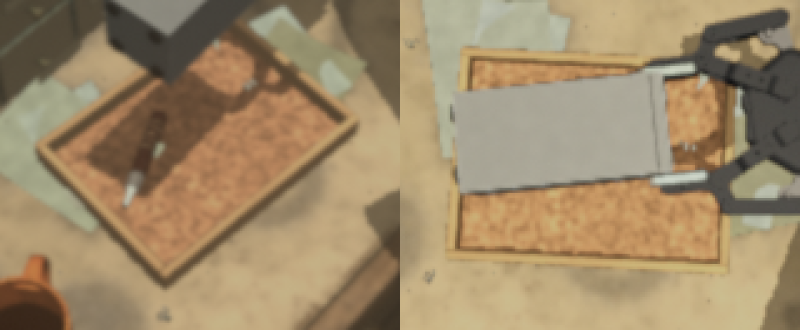

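The handpiece lies in the tray: side crop (145,158), clear of the box. Now I'll turn the box back upright and return it to the mat.

```bash
python3 -m jog '[[1,50,0,-50,0,0,0],[1,50,0,-90,0,-1.57,0],[1,50,0,-90,0,-1.57,0],[1,50,0,-90,0,-1.57,0],[1,50,0,-90,0,-1.57,0],[1,50,0,-90,0,-1.57,0],[1,50,0,-90,0,-1.57,0],[1,50,0,-90,0,-1.57,0],[1,50,0,-90,0,-1.57,0],[1,50,0,-90,0,-1.57,0],[1,50,0,-90,0,-1.57,0],[1,50,0,-90,0,-1.57,0]]'|head -3;python3 - <<'E'
from st import *
print(to([.5235,-.104,.26],[np.cos(.62),np.sin(.62),0],[0,0,-1]))
E
```

```text
time: 17.8
eef_pos: [0.5206, 0.1264, 0.2834]
tcp_rot: [0.678, 0.735, -0.004, 0.004]
t 17.8 q [ 0.0548 -0.0708  1.8315 -0.0119  1.3818 -0.0249] p [0.5206 0.1264 0.2834] open 0.73 ff 80.3 F [ 1.  -0.1 -3. ]
[[-0.0818  0.9966 -0.0002]
 [ 0.9966  0.0818 -0.0117]
 [-0.0116 -0.0012 -0.9999]]
(array([-229.6,  -15.9,   26.1]), array([0.005, 0.011, 1.033]))
```

```bash
python3 -m jog '[[1,-50,-3,5,0.005,0.011,0.15],[1,-100,-8,10,0.005,0.011,0.3],[1,-140,-10,20,0.005,0.011,0.45],[1,-180,-12,26,0.005,0.011,0.6],[1,-220,-16,26,0.005,0.011,0.75],[1,-230,-16,26,0.005,0.011,0.9],[1,-230,-16,26,0.005,0.011,1.033],[1,-230,-16,26,0.005,0.011,1.033],[1,-230,-16,26,0.005,0.011,1.033]]'|head -3;python3 - <<'E'
from st import *
print(to([.5235,-.104,.108],[np.cos(.62),np.sin(.62),0],[0,0,-1]))
from h import *
import cv2
a=imaging.read_camera("side")["image"][40:200,320:520]
cv2.imwrite("pics/v2.png",cv2.resize(a,None,fx=3.5,fy=3.5,interpolation=3))
E
```

```text
time: 18.7
eef_pos: [0.5236, -0.1057, 0.2587]
tcp_rot: [0.952, 0.305, 0.0, -0.002]
t 18.7 q [-0.3908 -0.0612  1.8669  0.0031  1.3378  0.5589] p [ 0.5236 -0.1057  0.2587] open 0.727 ff 80.4 F [-0.5  0.6 -2.8]
[[ 0.8137  0.5813 -0.0007]
 [ 0.5813 -0.8137  0.0036]
 [ 0.0015 -0.0033 -1.    ]]
(array([  0.7,  -0.9, 150.7]), array([-0.003, -0.002,  0.   ]))
```

View pics/v2.png

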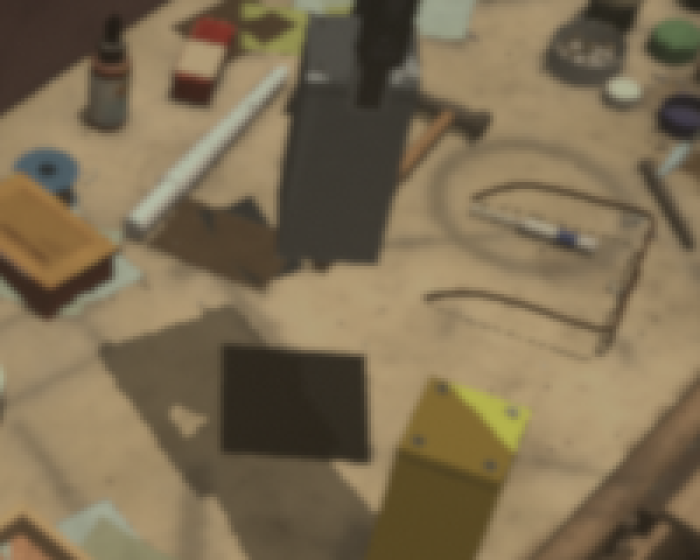

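The box hangs upright, and the bare mat is visible with corners at crop (222,345), (367,355), (370,460) and (220,452). I'll check its centre and lower the box.

```bash
python3 - <<'E'
from h import *
s=imaging.read_camera("side")
M=np.array([ray(s,(320+u/3.5,40+v/3.5),.004) for u,v in((222,345),(367,355),(370,460),(220,452))]);print(M.mean(0))
E
python3 -m jog '[[1,0,0,50,-0.003,-0.002,0],[1,0,0,100,-0.003,-0.002,0],[1,0,0,135,-0.003,-0.002,0],[1,0,0,148,-0.003,-0.002,0],[1,0,0,150,-0.003,-0.002,0],[1,0,0,150,-0.003,-0.002,0]]'
python3 -m jog '[[1,0,0,1.5,0,0,0],[1,0,0,3,0,0,0],[1,0,0,4.5,0,0,0],[1,0,0,4.5,0,0,0]]'
```

```text
[ 0.52107563 -0.10587389  0.004     ]
time: 19.4
eef_pos: [0.5258, -0.1064, 0.1112]
tcp_rot: [0.953, 0.304, 0.002, 0.002]
contact_force: [0.1, -0.4, -1.1]
opening: 0.728
finger_force: 80.2
time: 19.8
eef_pos: [0.5246, -0.1062, 0.1053]
tcp_rot: [0.953, 0.304, 0.001, 0.002]
contact_force: [-0.4, -0.7, -2.6]
opening: 0.729
finger_force: 80.3
```

Not touching down yet, so I'll step lower.

```bash
python3 -m jog '[[1,0,0,1.5,0,0,0],[1,0,0,3,0,0,0],[1,0,0,3,0,0,0]]'|sed -n '2p;4p'
python3 -m jog '[[1,0,0,1,0,0,0],[1,0,0,2,0,0,0],[1,0,0,2,0,0,0]]'|sed -n '2p;4p'
```

```text
eef_pos: [0.5242, -0.1061, 0.1015]
contact_force: [-0.6, 0.2, -3.0]
eef_pos: [0.5246, -0.1062, 0.1002]
contact_force: [-0.7, -0.3, -0.4]
```

```bash
python3 -m jog '[[1,0,0,1,0,0,0],[1,0,0,1,0,0,0]]'|sed -n '2p;4p'
python3 -m jog '[[0,0,0,0,0,0,0],[0,0,0,0,0,0,0],[0,0,0,0,0,0,0],[0,0,0,0,0,0,0],[0,0,0,0,0,0,0]]'
python3 -m jog '[[0,0,0,-30,0,0,0],[0,0,0,-70,0,0,0],[0,0,0,-110,0,0,0],[0,0,0,-130,0,0,0],[0,-130,0,-150,0,0,0],[0,-130,0,-150,0,0,0],[0,-130,0,-150,0,0,0],[0,-130,0,-150,0,0,0]]'|head -2
python3 - <<'E'
from h import *
import cv2
a=imaging.read_camera("side")["image"][90:320,230:480];b=imaging.read_camera("top")["image"][130:290,220:510]
cv2.imwrite("pics/v3.png",np.hstack([cv2.resize(a,(390,359),interpolation=3),cv2.resize(b,(410,359),interpolation=3)]))
E
```

```text
eef_pos: [0.5247, -0.1062, 0.1002]
contact_force: [-1.8, 1.9, 5.8]
time: 21.1
eef_pos: [0.5245, -0.1062, 0.0988]
tcp_rot: [0.953, 0.304, 0.0, 0.001]
contact_force: [0.3, -0.3, -0.0]
opening: 1.002
finger_force: 0.0
time: 21.9
eef_pos: [0.4166, -0.1829, 0.2499]
```

View pics/v3.png

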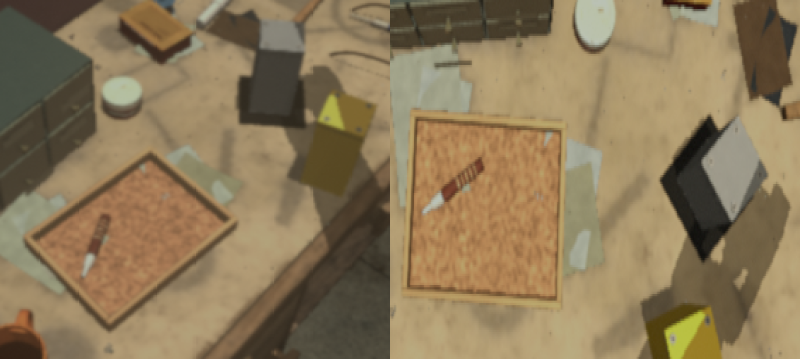

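The box stands upright on the mat, at (272,80) in the side half and (735,170) in the top half. The handpiece lies in the tray and the arm is clear.

```bash
python3 -c "
from plant import workorder;print(workorder.sign_off())"
```

```text
the job is handed in; nothing more can be done
None
```

I handed the job in at about 22 s: the handpiece is in the tray and the box stands upright on its mat, with the mug and wax pot untouched; the sign-off gave no verdict, so this rests on the last pictures.

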